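Rack the lacquered sample boards by thickness

TASK

Two lacquered sample boards stand on edge in little wooden painting stands. Put each upright into the slot of the drying rack that fits its thickness: the thin board in the narrowest slot, the thick one in the outer slot at the rack's other end; leave the broad middle slot empty. Each must stand right down on the slot floor, about midway along it, and be let go.

Things in the scene. Friction and masses are not known exactly. Their poses are not given: they have to be found in the camera images.
- thin_board: Thin dark red wooden board, 110 long x 12 thick x 120 mm tall, 0.1 kg, upright in a groove 22 mm deep of a small wooden stand (80 x 61 x 32 mm high, fixed to the bench). Origin: centre of its underside, 10 mm above the bench at the start; x along its length, y across its thickness, z up. Trades places with the thick board from start to start.
- thick_board: Thick board of the same dark red wood, 110 long x 26 thick x 120 mm tall, 0.2 kg, upright in a groove 22 mm deep of a like stand (80 x 75 x 32 mm high, fixed). Origin: centre of its underside, 10 mm above the bench at the start; x along its length, y across its thickness, z up.
- narrow_slot (a point): Floor centre of the 20 mm slot of the pale wooden rack (140 mm long, 220 wide, fixed to the bench); x along the slot, y across, z up. Slots side by side towards +y: 20, 54, 34 mm wide, open at top and ends, floors 12 mm above the bench. Dividers 24 mm thick, straight to 62 mm above the bench, then 45 degree ridges to 74 mm that guide a board in.
- wide_slot (a point): Floor centre of the 34 mm wide slot, for the thick board: the outer slot at the other end of the same rack, 129 mm from the narrow one. 12 mm above the bench; x along the slot, y across it, z up.
Not all that is in view belongs to the job. Leave any yellow look-alike of the thick_board alone.

How it is judged (in metres and radians):
At the end, for the whole second after the job is handed in: Thin board in the narrowest slot, thick board in the wide outer slot, each with its underside within 8 mm of the slot floor, 10 mm of the slot's centre line, 30 mm of its middle lengthwise, within 15 degrees of upright (a slight lean is fine), at rest and released (z of thin_board in the frame of narrow_slot between -0.008 and 0.008 m and y of thin_board in the frame of narrow_slot between -0.01 and 0.01 m and x of thin_board in the frame of narrow_slot between -0.03 and 0.03 m and angle between each of thin_board, thick_board's own z axis and vertical below 0.26 rad and linear speed of each of thin_board, thick_board below 0.02 m/s and z of thick_board in the frame of wide_slot between -0.008 and 0.008 m and y of thick_board in the frame of wide_slot between -0.01 and 0.01 m and x of thick_board in the frame of wide_slot between -0.03 and 0.03 m); the robot touches nothing.
It also fails if it takes over 70 s, if anything falls off the work surface, if the arm or the gripper's body presses on something with over 40 N, if the wrist force passes 120 N, or if a joint passes its speed limit or range.

ROBOT

A 6-joint arm with a two-finger parallel gripper is mounted at the origin on the work surface. World frame = base frame: x ahead of the robot, y to its left, z up, the work surface at z = 0. Lengths are in mm, angles in rad, forces in N, time in s.
With the tool pointing down it reaches from about 350 to 925 mm from the base axis. Payload 6.4 kg.
Tool frame: the origin (TCP) lies on the front face of the gripper's body, between the roots of the fingers; the fingertips stand 73 mm ahead of it and the grasp point (between the pads) lies 54 mm ahead of it; z points along the fingers, y is the line along which they close (so a half turn about z gives the same grasp; the last joint's range is limited). The gripper opens to 85 mm and grips with 20 to 120 N. Pads are 22 mm wide; open, the fingers measure 114 mm over their backs; the gripper's body (76 mm by 85 mm) begins 54 mm behind the grasp point. The pads swing forward as they close: fully open they stand 13 mm farther back than shut.
Start: joints at [-1.482, 0.245, 1.558, -0, 1.339, -0.174], TCP at [168.865, -627.694, 303.89] pointing down, gripper open.
Joint ranges: [-3.13, 3.13], [-1.02, 2.26], [0.13, 2.54], [-0.95, 4.09], [0.21, 2.88], [-2.74, 2.74]. Speed limits (rad/s): [2.57, 2.57, 3.14, 3.14, 3.14, 3.14].

INTERFACE

Orientations are given as a rotation vector (axis times angle).
In Python, from rig import ctrl gives the robot as it stands.
- The arm moves only by the tool play_rows, never from a script. Its argument "moves" is a list of rows, each an object with "dp": the shift along the world's x, y, z as a fraction of full scale, a list of three; "delta_rot": the turn, a rotation vector about the world's x, y, z as a fraction of full scale, a list of three; "grip": the opening, from -1 (shut) to 1 (fully open). In form: [{"dp": [x, y, z], "delta_rot": [rx, ry, rz], "grip": grip}, ...]. A call has 1 to 10 rows; each row is the pose to reach, as a shift and turn from the pose commanded when the call began; what a row does not reach only later rows make up. Full scale, the value 1, is 20 cm for a shift and 90 degrees for a turn. A row lasts 1/10 s, in which the tool goes at most 50 mm and 8.59 degrees, less where a joint would pass 70% of its speed; a pose out of reach is approached as far as the arm can. A call with a number of a shift or a turn outside -1 to 1 is refused whole. A call with a gripper value outside its range is refused whole. The fingers move at their own pace and stop on an object; "grip_force" is the grip in N (left out, the last holds). Time passes only in rows, so rows that repeat a pose let the fingers close. It gives the time, the measured TCP pose, the force, the opening and the grip force at its end, in the units of the state.
- ctrl.read_state(): the state, without advancing time (a new reading comes with each control period).
- ctrl.get_image(name): name is "scene" or "top"; returns a dict with "img" (420x560x3 uint8, red, green, blue), "fx", "fy", "cx", "cy" (pixels), "D" ([k1, k2, p1, p2, k3] as OpenCV has them; the pictures are not rectified), "R" (3x3) and "t" (3): a world point X has camera coordinates R X + t. Camera axes: x right, y down, z forward; pixel columns grow to the right and rows downward; lengths in mm; the calibration is good to about 2 mm. A picture is of the moment at which its call begins. There is no depth.
- ctrl.finish_job(): hands the job in; it is judged then, once.
The state is a dict: "time": time; "qpos": joint angles; "qvel": joint speeds; "joint_efforts": joint torques, N m; "ee_pos": TCP position; "ee_rot": TCP orientation; "ft_force": force on the tool from outside, world axes, zero at the start; "ft_torque": the same for the moment, N m; "gripper_width": finger opening in mm; "grasp_force": force on a finger pad.
Only numpy, scipy, OpenCV 4.12 (cv2) and the standard library are available. Lean on these libraries where they do the work, as an engineer would, in place of code of your own. Each camera call takes 0.05 s, during which the arm holds its last target. There are 200 camera calls.

## Working session

There is one attempt and no reset: what is moved stays moved. The work goes in short steps, Python scripts to look and compute and a tool call to move; the robot and the scene stay as the last step left them, time stands still between calls to the robot, and variables do not carry over. Pictures are saved under pics/ and viewed, at most 10 in all, crops included, and the job is handed in when it is done.

Besides the shell and the picture viewer there is one more tool, called after "Call:" by a JSON object that holds its "name" and its "arguments", one argument or row to a line. play_rows: Moves the arm, as the interface text tells. Its arguments: {"type":"object","properties":{"moves":{"type":"array","items":{"type":"object","properties":{"dp":{"type":"array","items":{"type":"number"}},"delta_rot":{"type":"array","items":{"type":"number"}},"grip":{"type":"number"}}}},"grip_force":{"type":"number"}},"required":["moves"]}

```bash
mkdir -p pics
python3 - <<'E'
from rig import ctrl
import cv2,pickle
d={}
for n in("scene","top"):
    d[n]=ctrl.get_image(n); cv2.imwrite(f"pics/{n}0.png",d[n]["img"][:,:,::-1])
    print(n,d[n]["fx"],d[n]["cx"],d[n]["cy"],d[n]["D"],-d[n]["R"].T@d[n]["t"],d[n]["R"])
pickle.dump(d,open("d0.pkl","wb"))
print(ctrl.read_state())
E
```

```text
scene 529.5143004899894 276.6860496410581 215.75559603486252 [0.06464335 0.         0.         0.         0.        ] [1131.08559872  495.43255655 1060.6055249 ] [[-0.57432873  0.81856237  0.01010742]
 [ 0.63108491  0.4505855  -0.63143055]
 [-0.52141954 -0.35627007 -0.77536656]]
top 436.3845619206209 281.5665333454285 206.75757380843322 [0.02637394 0.         0.         0.         0.        ] [ 424.57045134   24.92653926 1068.06103313] [[ 0.02505732 -0.99964192  0.0093892 ]
 [-0.99860977 -0.02546494 -0.04615265]
 [ 0.04637522 -0.00821968 -0.99889027]]
{'time': 0.1, 'qpos': array([-1.48211977e+00,  2.45718000e-01,  1.55892013e+00, -1.49039380e-05,
        1.33871042e+00, -1.74070853e-01]), 'qvel': array([-0.00056653, -0.001948  , -0.00264761, -0.00074374, -0.00070654,
       -0.00062412]), 'joint_efforts': array([-3.26567679e-04, -4.30672145e+01, -3.27128577e+01, -9.03478985e-05,
        2.85733186e-03, -7.81730051e-06]), 'ee_pos': array([ 168.81395544, -627.29273519,  302.89212801]), 'ee_rot': array([-3.11278067e+00, -4.11311962e-01, -9.49188453e-05]), 'ft_force': array([ 0.0165145 , -0.3974133 , -0.06117451]), 'ft_torque': array([-0.01068381,  0.00059167, -0.00375209]), 'grasp_force': 0.0, 'gripper_width': 85.51940762453573}
```

View pics/scene0.png

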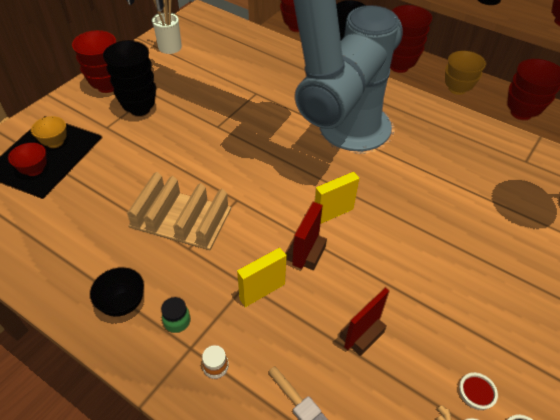

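View pics/top0.png

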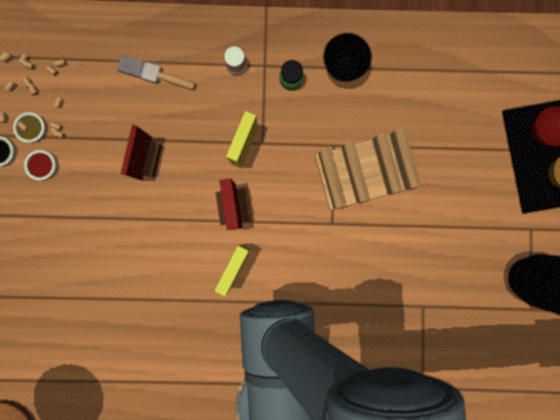

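The scene view shows the rack at about (180,210) and red boards at (308,237) and (367,320). The top view shows the rack at (367,170) and the red boards at (231,204) and (140,155), with yellow decoys at (242,138) and (232,270). I'll zoom in for corners.

Run:
```python
import cv2,pickle,numpy as np
d=pickle.load(open("d0.pkl","rb"))
t=d["top"]["img"][:,:,::-1]
def cr(im,x,y,w,h,s): 
    c=cv2.resize(im[y:y+h,x:x+w],None,fx=s,fy=s,interpolation=cv2.INTER_CUBIC)
    return np.clip(c.astype(float)*1.5,0,255).astype(np.uint8)
a=cr(t,115,115,135,120,3*1); a=cr(t,115,120,135,115,5.9)
b=cr(t,310,120,120,95,6.3)
cv2.imwrite("pics/a.png",a[:600]);cv2.imwrite("pics/b.png",b[:600]);print(a.shape,b.shape)
```

```text
(678, 796, 3) (598, 756, 3)
```

View pics/a.png

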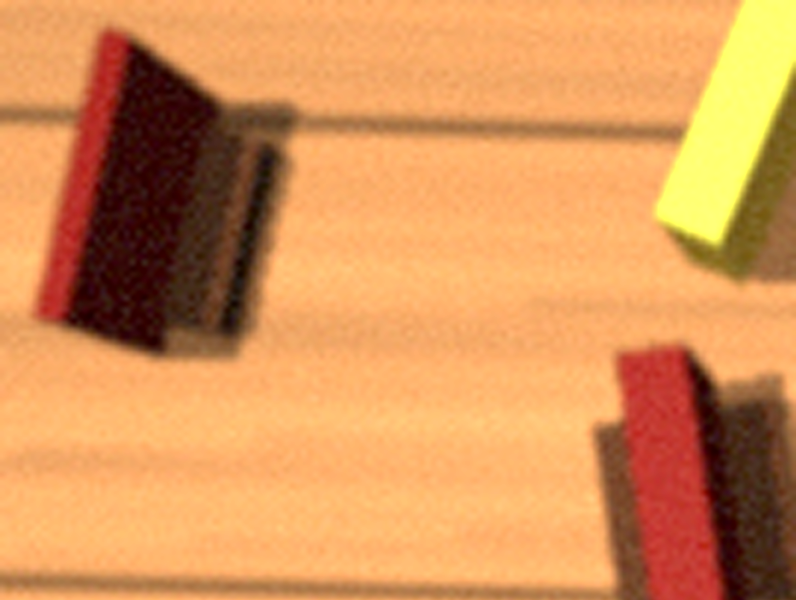

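View pics/b.png

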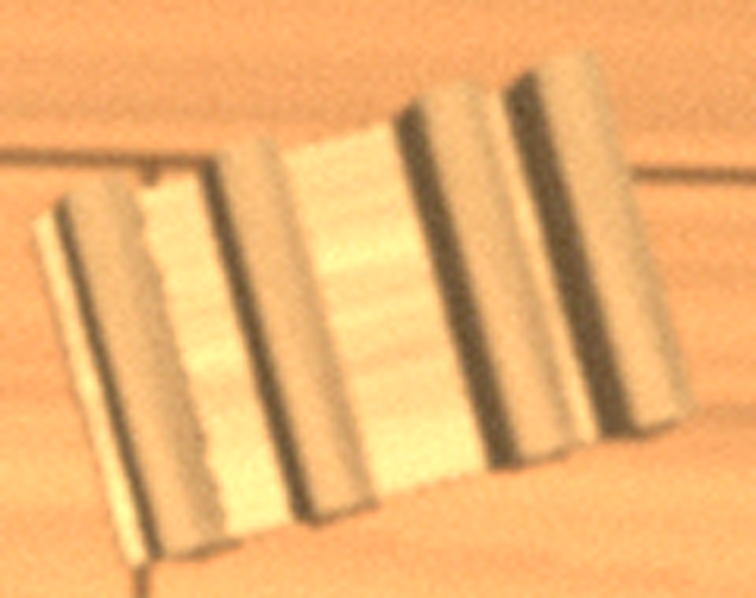

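Top crop: the thin board's top face spans crop (110,30) to (50,320), and the thick board's starts at (655,350). The rack's dividers are clear, with the narrow slot at right (-y) and the wide one at left (+y). Next I fit poses.

```bash
cat > h.py <<'E'
import cv2,pickle,numpy as np
from scipy.optimize import least_squares
def proj(c,X):
    K=np.array([[c["fx"],0,c["cx"]],[0,c["fy"],c["cy"]],[0,0,1.]])
    return cv2.projectPoints(np.asarray(X,float),cv2.Rodrigues(c["R"])[0],c["t"],K,c["D"])[0][:,0]
def back(c,uv,z):
    K=np.array([[c["fx"],0,c["cx"]],[0,c["fy"],c["cy"]],[0,0,1.]])
    p=cv2.undistortPoints(np.asarray(uv,float).reshape(-1,1,2),K,c["D"])[:,0]
    r=np.c_[p,np.ones(len(p))]@c["R"]; o=-c["R"].T@c["t"]
    return o+r*((z-o[2])/r[:,2])[:,None]
def T(q,P):
    P=np.asarray(P,float);c,s=np.cos(q[2]),np.sin(q[2])
    return np.c_[q[0]+c*P[:,0]-s*P[:,1],q[1]+s*P[:,0]+c*P[:,1],P[:,2]]
def redtop(img,lo):
    a=img.astype(int); return ((a[...,0]>lo)&(a[...,1]<75)&(a[...,2]<75)&(a[...,0]>2.2*a[...,1])).astype(np.uint8)
E
python3 - <<'E'
from h import *
d=pickle.load(open("d0.pkl","rb"));t=d["top"];s=d["scene"]
pts=[(-110,1,12,38,215),(-110,-1,12,135,565),(-44,1,12,203,170),(-44,-1,12,293,515),(34,1,12,395,120),(34,-1,12,487,465),(78,1,12,505,92),(78,-1,12,598,435),(-102,1,12,58,205),(-102,-1,12,150,560),(102,1,62,605,65),(102,-1,62,690,410),(58,1,62,485,85),(58,-1,62,575,450)]
P=np.array([(70*b,-a,z) for a,b,z,_,_ in pts]);uv=np.array([(310+(u+.5)/6.3-.5,120+(v+.5)/6.3-.5) for *_,u,v in pts])
r=least_squares(lambda q:(proj(t,T(q,P))-uv).ravel(),[450,-190,.2],x_scale=[10,10,.1],loss="soft_l1")
print("rack",r.x,np.round(proj(t,T(r.x,P))-uv,1).tolist())
np.save("rack.npy",r.x)
for y in(-68,61):print("slot",T(r.x,[(0,y,12)]))
for n,c in d.items():
    m=redtop(c["img"],100 if n=="top" else 90)
    k,l,st,ce=cv2.connectedComponentsWithStats(m)
    for i in range(1,k):
        if 40<st[i,4]<2000:
            yx=np.argwhere(l==i)[:,::-1]
            w=back(c,yx,130);print(n,st[i],ce[i].round(1),w.mean(0).round(1),cv2.minAreaRect(w[:,:2].astype(np.float32)))
# overlay on scene for check
v=s["img"][:,:,::-1].copy()
for y in(-110,-102,-78,-58,-34,44,20-0,68-0,102,110)[:0]:pass
Q=[]
for y0,y1 in((-102,-78),(-58,-34),(20,44),(78,102)):
    for y,z in((y0,12),(y0,62),((y0+y1)/2,74),(y1,62),(y1,12)):Q.append([(70,y,z),(-70,y,z)])
up=cv2.resize(v,None,fx=1,fy=1)[150:260,110:250]; up=cv2.resize(up,None,fx=5,fy=5)
for q in Q:
    a=(proj(s,T(r.x,q))-[110,150])*5+2; cv2.line(up,*[tuple(map(int,p)) for p in a],(255,0,0),1)
cv2.imwrite("pics/c.png",up)
E
```

```text
rack [ 5.68632303e+02 -1.87403918e+02  2.76420832e-01] [[-0.4, -0.4], [-1.2, -0.3], [-0.4, 0.1], [-0.0, 0.9], [0.0, 0.2], [0.3, 0.8], [-0.0, 0.2], [0.2, 1.1], [-0.4, 0.4], [-0.4, -0.3], [-0.4, -2.7], [1.9, 0.7], [0.4, -1.2], [1.8, -1.0]]
slot [[ 587.19046191 -252.82252961   12.        ]]
slot [[ 551.98454215 -128.71957552   12.        ]]
scene [ 72  30  44  25 794] [92.6 42.1] [ 274.5 -771.9  130. ] ((273.78997802734375, -774.4515991210938), (127.27633666992188, 116.33355712890625), 9.690865516662598)
scene [  9 143  36  24 672] [ 26.6 154.6] [ 702.7 -540.8  130. ] ((702.2205200195312, -540.933349609375), (83.49102783203125, 80.07295227050781), 52.16942596435547)
scene [294 202  28  38 432] [308.  220.3] [474.6 132.8 130. ] ((474.71038818359375, 132.93861389160156), (113.74127197265625, 25.575986862182617), 10.169731140136719)
scene [351 288  38  36 289] [369.5 305.4] [585.9 350.4 130. ] ((585.1088256835938, 350.7762756347656), (13.088834762573242, 108.48553466796875), 78.17594909667969)
scene [464 377  30  28 625] [478.2 390.6] [624.6 587.6 130. ] ((624.4176025390625, 587.079833984375), (49.2474479675293, 47.256771087646484), 72.54241943359375)
top [544 114  16  23 242] [553.  125.6] [ 658.4 -564.4  130. ] ((659.8046875, -561.2392578125), (48.34701919555664, 31.964618682861328), 0.140377476811409)
top [121 125  16  49 208] [128.4 149.1] [583.7 349.4 130. ] ((583.7144775390625, 349.5407409667969), (9.581901550292969, 106.2358169555664), 79.24991607666016)
top [ 29 154  22  23 395] [ 39.5 164.7] [544.8 535.6 130. ] ((544.1633911132812, 535.5543212890625), (47.23328399658203, 43.867488861083984), 2.6734702587127686)
top [220 179  18  50 575] [228.3 203.8] [471.7 131.9 130. ] ((471.7115173339844, 132.15907287597656), (107.59171295166016, 25.17149543762207), 10.30756664276123)
```

View pics/c.png

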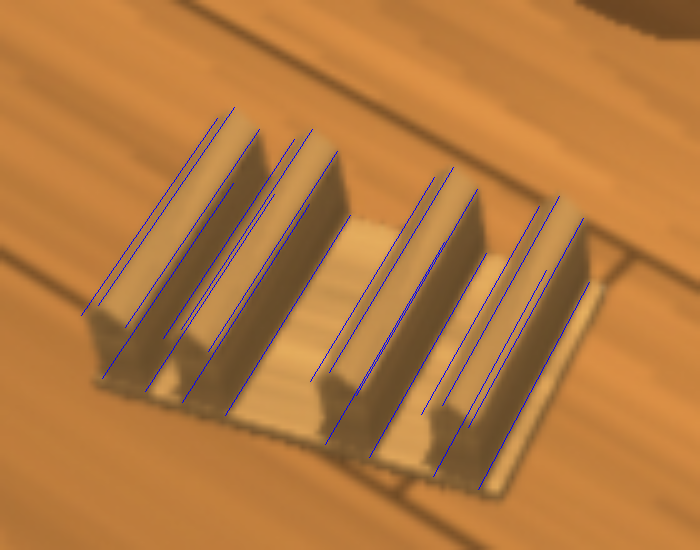

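The fit residuals are about 1 px, and the scene overlay agrees to a few mm, which is ample given the slot ridges.

| Item | x (mm) | y (mm) | Yaw (rad) |
|---|---|---|---|
| Narrow slot | 587 | -253 | 0.276 |
| Wide slot | 552 | -129 | 0.276 |
| Thin board | 584.5 | 350 | -0.197 |
| Thick board | 473 | 132 | 0.179 |

I'll take the thick board first, swinging clear of the cup stacks.

Call:
{"name": "play_rows", "arguments": {
  "moves": [
    {"dp": [0, 0.1, 0.3], "delta_rot": [0, 0, 0], "grip": 1},
    {"dp": [0, 0.9, 0.3], "delta_rot": [0, 0, -0.053], "grip": 1},
    {"dp": [0, 0.9, 0.3], "delta_rot": [0, 0, -0.053], "grip": 1},
    {"dp": [0, 0.9, 0.3], "delta_rot": [0, 0, -0.053], "grip": 1},
    {"dp": [0, 0.9, 0.3], "delta_rot": [0, 0, -0.053], "grip": 1},
    {"dp": [0, 0.9, 0.3], "delta_rot": [0, 0, -0.053], "grip": 1},
    {"dp": [0, 0.9, 0.3], "delta_rot": [0, 0, -0.053], "grip": 1}
  ],
  "grip_force": 40
}}

```text
time: 0.8
ee_pos: [168.8, -448.0, 364.0]
ee_rot: [3.128, 0.282, -0.0]
ft_force: [0.3, -0.2, 0.6]
gripper_width: 85.8
grasp_force: 0.0
```

Call:
{"name": "play_rows", "arguments": {
  "moves": [
    {"dp": [0.9, 1, 0], "delta_rot": [0, 0, 0], "grip": 1},
    {"dp": [0.9, 1, 0], "delta_rot": [0, 0, 0], "grip": 1},
    {"dp": [0.9, 1, 0], "delta_rot": [0, 0, 0], "grip": 1},
    {"dp": [0.9, 1, 0], "delta_rot": [0, 0, 0], "grip": 1},
    {"dp": [0.9, 1, 0], "delta_rot": [0, 0, 0], "grip": 1},
    {"dp": [0.9, 1, 0], "delta_rot": [0, 0, 0], "grip": 1},
    {"dp": [0.9, 1, 0], "delta_rot": [0, 0, 0], "grip": 1},
    {"dp": [0.9, 1, 0], "delta_rot": [0, 0, 0], "grip": 1}
  ]
}}

```text
time: 1.6
ee_pos: [349.2, -248.5, 363.7]
ee_rot: [-3.129, -0.282, 0.001]
ft_force: [-0.2, -0.2, -0.6]
gripper_width: 85.3
grasp_force: 0.0
```

Call:
{"name": "play_rows", "arguments": {
  "moves": [
    {"dp": [0.62, 0.95, 0], "delta_rot": [0, 0, 0], "grip": 1},
    {"dp": [0.62, 0.95, 0], "delta_rot": [0, 0, 0], "grip": 1},
    {"dp": [0.62, 0.95, 0], "delta_rot": [0, 0, 0], "grip": 1},
    {"dp": [0.62, 0.95, 0], "delta_rot": [0, 0, 0], "grip": 1},
    {"dp": [0.62, 0.95, 0], "delta_rot": [0, 0, 0], "grip": 1},
    {"dp": [0.62, 0.95, 0], "delta_rot": [0, 0, 0], "grip": 1},
    {"dp": [0.62, 0.95, 0], "delta_rot": [0, 0, 0], "grip": 1}
  ]
}}

```text
time: 2.3
ee_pos: [473.0, -58.9, 363.6]
ee_rot: [3.129, 0.28, -0.002]
ft_force: [-0.0, -0.1, 1.0]
gripper_width: 85.6
grasp_force: 0.0
```

Call:
{"name": "play_rows", "arguments": {
  "moves": [
    {"dp": [0, 0.95, 0], "delta_rot": [0, 0, 0], "grip": 1},
    {"dp": [0, 0.95, 0], "delta_rot": [0, 0, 0], "grip": 1},
    {"dp": [0, 0.95, 0], "delta_rot": [0, 0, 0], "grip": 1},
    {"dp": [0, 0.95, 0], "delta_rot": [0, 0, 0], "grip": 1},
    {"dp": [0, 0.95, 0], "delta_rot": [0, 0, 0], "grip": 1},
    {"dp": [0, 0.95, 0], "delta_rot": [0, 0, 0], "grip": 1},
    {"dp": [0, 0.95, 0], "delta_rot": [0, 0, 0], "grip": 1},
    {"dp": [0, 0.95, 0], "delta_rot": [0, 0, 0], "grip": 1}
  ]
}}

```text
time: 3.1
ee_pos: [473.2, 130.6, 363.9]
ee_rot: [3.129, 0.277, 0.0]
ft_force: [0.0, -0.7, -0.3]
gripper_width: 85.6
grasp_force: 0.0
```

Call:
{"name": "play_rows", "arguments": {
  "moves": [
    {"dp": [0, 0, -0.5], "delta_rot": [0, 0, 0], "grip": 1},
    {"dp": [0, 0, -0.5], "delta_rot": [0, 0, 0], "grip": 1},
    {"dp": [0, 0, -0.7], "delta_rot": [0, 0, 0], "grip": 1},
    {"dp": [0, 0, -0.85], "delta_rot": [0, 0, 0], "grip": 1},
    {"dp": [0, 0, -1], "delta_rot": [0, 0, 0], "grip": 1},
    {"dp": [0, 0, -1], "delta_rot": [0, 0, 0], "grip": 1},
    {"dp": [0, 0, -1], "delta_rot": [0, 0, 0], "grip": 1}
  ]
}}

```text
time: 3.8
ee_pos: [473.2, 131.5, 164.3]
ee_rot: [3.129, 0.279, -0.0]
ft_force: [-0.2, -0.0, 0.3]
gripper_width: 85.7
grasp_force: 0.0
```

Call:
{"name": "play_rows", "arguments": {
  "moves": [
    {"dp": [0, 0, -0.02], "delta_rot": [0, 0, 0], "grip": 0},
    {"dp": [0, 0, -0.02], "delta_rot": [0, 0, 0], "grip": -0.2},
    {"dp": [0, 0, -0.02], "delta_rot": [0, 0, 0], "grip": -0.6},
    {"dp": [0, 0, -0.02], "delta_rot": [0, 0, 0], "grip": -1},
    {"dp": [0, 0, -0.02], "delta_rot": [0, 0, 0], "grip": -1},
    {"dp": [0, 0, -0.02], "delta_rot": [0, 0, 0], "grip": -1},
    {"dp": [0, 0, -0.02], "delta_rot": [0, 0, 0], "grip": -1},
    {"dp": [0, 0, -0.02], "delta_rot": [0, 0, 0], "grip": -1},
    {"dp": [0, 0, -0.02], "delta_rot": [0, 0, 0], "grip": -1},
    {"dp": [0, 0, -0.02], "delta_rot": [0, 0, 0], "grip": -1}
  ]
}}

```text
time: 4.8
ee_pos: [473.3, 132.5, 160.7]
ee_rot: [-3.129, -0.282, -0.002]
ft_force: [-0.8, 0.5, 6.8]
gripper_width: 25.1
grasp_force: 40.1
```

Run:
```python
from rig import ctrl
print(ctrl.read_state())
```

```text
{'time': 4.8, 'qpos': array([4.16677615e-02, 6.01138294e-02, 2.05298386e+00, 2.50056719e-04,
       1.02737906e+00, 1.43267637e+00]), 'qvel': array([-0.00049321,  0.00278573, -0.00108519, -0.00153546, -0.00033743,
       -0.00089351]), 'joint_efforts': array([-5.10220584e-01, -2.74357742e+01, -2.55451047e+01, -1.71812586e-01,
       -2.90208757e-01, -5.14094601e-03]), 'ee_pos': array([473.33991667, 132.47115857, 160.67746846]), 'ee_rot': array([-3.12876604e+00, -2.81813186e-01, -1.76693802e-03]), 'ft_force': array([-0.78230117,  0.4985919 ,  6.82351214]), 'ft_torque': array([0.1168836 , 0.20856962, 0.01680588]), 'grasp_force': 40.05374372005463, 'gripper_width': 25.09634638107599}
```

Call:
{"name": "play_rows", "arguments": {
  "moves": [
    {"dp": [0, 0, 0], "delta_rot": [0, 0, 0], "grip": -1},
    {"dp": [0, 0, 0.08], "delta_rot": [0, 0, 0], "grip": -1},
    {"dp": [0, 0, 0.2], "delta_rot": [0, 0, 0], "grip": -1},
    {"dp": [0, 0, 0.4], "delta_rot": [0, 0, 0], "grip": -1},
    {"dp": [0, 0, 0.6], "delta_rot": [0, 0, 0], "grip": -1},
    {"dp": [0, 0, 0.75], "delta_rot": [0, 0, 0], "grip": -1},
    {"dp": [0, 0, 0.8], "delta_rot": [0, 0, 0], "grip": -1}
  ],
  "grip_force": 60
}}

```text
time: 5.5
ee_pos: [473.8, 132.4, 323.0]
ee_rot: [3.129, 0.282, 0.008]
ft_force: [-0.0, 0.5, -1.5]
gripper_width: 25.5
grasp_force: 59.1
```

Call:
{"name": "play_rows", "arguments": {
  "moves": [
    {"dp": [0.03, -0.1, 0], "delta_rot": [0, 0, 0.02], "grip": -1},
    {"dp": [0.1, -0.3, 0], "delta_rot": [0, 0, 0.05], "grip": -1},
    {"dp": [0.18, -0.5, 0], "delta_rot": [0, 0, 0.062], "grip": -1},
    {"dp": [0.25, -0.7, 0], "delta_rot": [0, 0, 0.062], "grip": -1},
    {"dp": [0.32, -0.9, 0], "delta_rot": [0, 0, 0.062], "grip": -1},
    {"dp": [0.395, -1, 0], "delta_rot": [0, 0, 0.062], "grip": -1},
    {"dp": [0.395, -1, 0], "delta_rot": [0, 0, 0.062], "grip": -1}
  ]
}}

```text
time: 6.2
ee_pos: [552.1, -70.2, 317.4]
ee_rot: [-3.111, -0.428, 0.005]
ft_force: [-0.2, 0.4, -2.1]
gripper_width: 25.3
grasp_force: 59.6
```

Call:
{"name": "play_rows", "arguments": {
  "moves": [
    {"dp": [0, -0.1, 0], "delta_rot": [0, 0, 0], "grip": -1},
    {"dp": [0, -0.2, 0], "delta_rot": [0, 0, 0], "grip": -1},
    {"dp": [0, -0.3, 0], "delta_rot": [0, 0, 0], "grip": -1},
    {"dp": [0, -0.305, 0], "delta_rot": [0, 0, 0], "grip": -1},
    {"dp": [0, -0.305, -0.1], "delta_rot": [0, 0, 0], "grip": -1},
    {"dp": [0, -0.305, -0.2], "delta_rot": [0, 0, 0], "grip": -1},
    {"dp": [0, -0.305, -0.25], "delta_rot": [0, 0, 0], "grip": -1},
    {"dp": [0, -0.305, -0.25], "delta_rot": [0, 0, 0], "grip": -1}
  ]
}}

```text
time: 7.0
ee_pos: [550.7, -127.3, 267.2]
ee_rot: [-3.108, -0.435, 0.007]
ft_force: [-0.3, 0.7, -2.1]
gripper_width: 25.5
grasp_force: 59.9
```

Run:
```python
from rig import ctrl
from h import *
s=ctrl.read_state();print(s["time"],s["ee_pos"],s["ft_force"],s["gripper_width"])
a=ctrl.get_image("scene");t=ctrl.get_image("top");pickle.dump((a,t),open("d1.pkl","wb"))
A=cv2.resize(a["img"][100:290,90:290,::-1],None,fx=3,fy=3);cv2.imwrite("pics/e.png",A)
```

```text
7.0 [ 550.66999367 -127.30926587  267.20034741] [-0.28014531  0.70333049 -2.08678686] 25.5173504662649
```

View pics/e.png

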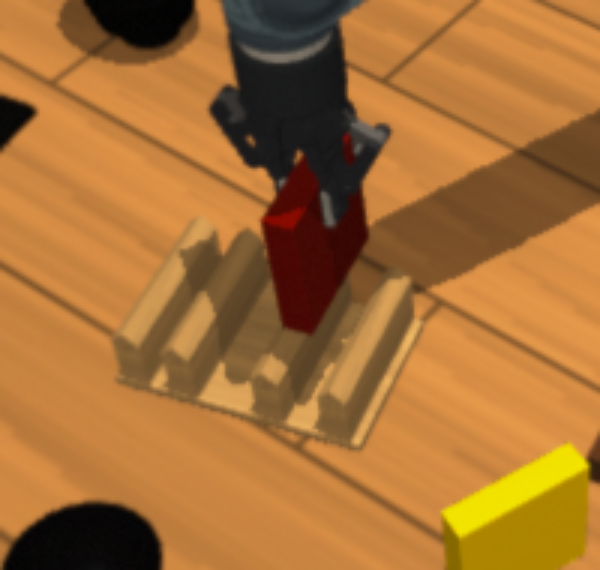

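The board hangs upright above the wide slot, with its bottom corner at crop (300,330) lined up between the two left-hand (+y) dividers. I'll lower it gently.

Call:
{"name": "play_rows", "arguments": {
  "moves": [
    {"dp": [0, 0, -0.08], "delta_rot": [0, 0, 0], "grip": -1},
    {"dp": [0, 0, -0.16], "delta_rot": [0, 0, 0], "grip": -1},
    {"dp": [0, 0, -0.22], "delta_rot": [0, 0, 0], "grip": -1},
    {"dp": [0, 0, -0.26], "delta_rot": [0, 0, 0], "grip": -1},
    {"dp": [0, 0, -0.3], "delta_rot": [0, 0, 0], "grip": -1},
    {"dp": [0, 0, -0.32], "delta_rot": [0, 0, 0], "grip": -1},
    {"dp": [0, 0, -0.34], "delta_rot": [0, 0, 0], "grip": -1},
    {"dp": [0, 0, -0.34], "delta_rot": [0, 0, 0], "grip": -1}
  ]
}}

```text
time: 7.9
ee_pos: [551.8, -128.7, 201.6]
ee_rot: [-3.111, -0.434, 0.001]
ft_force: [0.3, 0.4, -1.9]
gripper_width: 25.6
grasp_force: 59.9
```

Call:
{"name": "play_rows", "arguments": {
  "moves": [
    {"dp": [0, 0, -0.04], "delta_rot": [0, 0, 0], "grip": -1},
    {"dp": [0, 0, -0.08], "delta_rot": [0, 0, 0], "grip": -1},
    {"dp": [0, 0, -0.11], "delta_rot": [0, 0, 0], "grip": -1},
    {"dp": [0, 0, -0.14], "delta_rot": [0, 0, 0], "grip": -1},
    {"dp": [0, 0, -0.16], "delta_rot": [0, 0, 0], "grip": -1},
    {"dp": [0, 0, -0.175], "delta_rot": [0, 0, 0], "grip": -1},
    {"dp": [0, 0, -0.185], "delta_rot": [0, 0, 0], "grip": -1},
    {"dp": [0, 0, -0.19], "delta_rot": [0, 0, 0], "grip": -1}
  ]
}}

```text
time: 8.7
ee_pos: [551.9, -128.7, 163.8]
ee_rot: [3.111, 0.434, 0.0]
ft_force: [0.3, -0.6, -1.1]
gripper_width: 25.7
grasp_force: 59.9
```

Call:
{"name": "play_rows", "arguments": {
  "moves": [
    {"dp": [0, 0, -0.005], "delta_rot": [0, 0, 0], "grip": -1},
    {"dp": [0, 0, -0.01], "delta_rot": [0, 0, 0], "grip": -1},
    {"dp": [0, 0, -0.01], "delta_rot": [0, 0, 0], "grip": -1}
  ]
}}

```text
time: 9.0
ee_pos: [552.1, -128.8, 162.8]
ee_rot: [3.111, 0.434, 0.0]
ft_force: [-3.0, 0.9, 4.2]
gripper_width: 25.2
grasp_force: 60.6
```

Call:
{"name": "play_rows", "arguments": {
  "moves": [
    {"dp": [0, 0, 0], "delta_rot": [0, 0, 0], "grip": 0},
    {"dp": [0, 0, 0], "delta_rot": [0, 0, 0], "grip": 0.5},
    {"dp": [0, 0, 0], "delta_rot": [0, 0, 0], "grip": 1},
    {"dp": [0, 0, 0], "delta_rot": [0, 0, 0], "grip": 1},
    {"dp": [0, 0, 0], "delta_rot": [0, 0, 0], "grip": 1},
    {"dp": [0, 0, 0], "delta_rot": [0, 0, 0], "grip": 1},
    {"dp": [0, 0, 0.15], "delta_rot": [0, 0, 0], "grip": 1},
    {"dp": [0, 0, 0.4], "delta_rot": [0, 0, 0], "grip": 1},
    {"dp": [0, 0, 0.65], "delta_rot": [0, 0, 0], "grip": 1},
    {"dp": [0, 0, 0.8], "delta_rot": [0, 0, 0], "grip": 1}
  ]
}}

```text
time: 10.0
ee_pos: [552.7, -129.0, 326.6]
ee_rot: [3.108, 0.433, 0.008]
ft_force: [0.6, 0.5, 0.1]
gripper_width: 85.4
grasp_force: 0.0
```

The board made contact at the expected height (162.8) and is released. Next is the thin board.

Call:
{"name": "play_rows", "arguments": {
  "moves": [
    {"dp": [0, 1, 0], "delta_rot": [0, 0, -0.15], "grip": 1},
    {"dp": [0, 1, 0], "delta_rot": [0, 0, -0.15], "grip": 1},
    {"dp": [0, 1, 0], "delta_rot": [0, 0, -0.15], "grip": 1},
    {"dp": [0, 1, 0], "delta_rot": [0, 0, -0.15], "grip": 1},
    {"dp": [0, 1, 0], "delta_rot": [0, 0, -0.15], "grip": 1},
    {"dp": [0, 1, 0], "delta_rot": [0, 0, -0.15], "grip": 1}
  ]
}}

```text
time: 10.6
ee_pos: [551.7, 72.5, 321.9]
ee_rot: [3.141, 0.069, 0.0]
ft_force: [-0.5, -0.4, 0.4]
gripper_width: 85.3
grasp_force: 0.0
```

Call:
{"name": "play_rows", "arguments": {
  "moves": [
    {"dp": [0.16, 1, 0], "delta_rot": [0, 0, -0.151], "grip": 1},
    {"dp": [0.16, 1, 0], "delta_rot": [0, 0, -0.151], "grip": 1},
    {"dp": [0.16, 1, 0], "delta_rot": [0, 0, -0.151], "grip": 1},
    {"dp": [0.16, 1, 0], "delta_rot": [0, 0, -0.151], "grip": 1},
    {"dp": [0.16, 1, 0], "delta_rot": [0, 0, -0.151], "grip": 1},
    {"dp": [0.16, 1, 0], "delta_rot": [0, 0, -0.151], "grip": 1}
  ]
}}

```text
time: 11.2
ee_pos: [584.4, 271.1, 321.4]
ee_rot: [3.126, -0.306, -0.001]
ft_force: [0.1, -0.3, 0.6]
gripper_width: 85.2
grasp_force: 0.0
```

Call:
{"name": "play_rows", "arguments": {
  "moves": [
    {"dp": [0, 0.395, 0], "delta_rot": [0, 0, 0], "grip": 1},
    {"dp": [0, 0.395, 0], "delta_rot": [0, 0, 0], "grip": 1},
    {"dp": [0, 0.395, 0], "delta_rot": [0, 0, 0], "grip": 1},
    {"dp": [0, 0.395, -0.2], "delta_rot": [0, 0, 0], "grip": 1},
    {"dp": [0, 0.395, -0.4], "delta_rot": [0, 0, 0], "grip": 1},
    {"dp": [0, 0.395, -0.6], "delta_rot": [0, 0, 0], "grip": 1},
    {"dp": [0, 0.395, -0.75], "delta_rot": [0, 0, 0], "grip": 1},
    {"dp": [0, 0.395, -0.81], "delta_rot": [0, 0, 0], "grip": 1},
    {"dp": [0, 0.395, -0.81], "delta_rot": [0, 0, 0], "grip": 1},
    {"dp": [0, 0.395, -0.81], "delta_rot": [0, 0, 0], "grip": 1}
  ]
}}

```text
time: 12.2
ee_pos: [585.2, 349.6, 161.9]
ee_rot: [-3.125, 0.309, -0.004]
ft_force: [0.3, 0.8, 0.7]
gripper_width: 85.4
grasp_force: 0.0
```

Call:
{"name": "play_rows", "arguments": {
  "moves": [
    {"dp": [0, 0, 0], "delta_rot": [0, 0, 0], "grip": 0},
    {"dp": [0, 0, 0], "delta_rot": [0, 0, 0], "grip": -0.4},
    {"dp": [0, 0, 0], "delta_rot": [0, 0, 0], "grip": -0.6},
    {"dp": [0, 0, 0], "delta_rot": [0, 0, 0], "grip": -0.8},
    {"dp": [0, 0, 0], "delta_rot": [0, 0, 0], "grip": -1},
    {"dp": [0, 0, 0], "delta_rot": [0, 0, 0], "grip": -1},
    {"dp": [0, 0, 0], "delta_rot": [0, 0, 0], "grip": -1},
    {"dp": [0, 0, 0], "delta_rot": [0, 0, 0], "grip": -1},
    {"dp": [0, 0, 0], "delta_rot": [0, 0, 0], "grip": -1},
    {"dp": [0, 0, 0], "delta_rot": [0, 0, 0], "grip": -1}
  ],
  "grip_force": 40
}}

```text
time: 13.2
ee_pos: [584.0, 350.5, 160.2]
ee_rot: [-3.126, 0.307, -0.001]
ft_force: [0.0, 1.7, 2.2]
gripper_width: 11.4
grasp_force: 39.6
```

Call:
{"name": "play_rows", "arguments": {
  "moves": [
    {"dp": [0, 0, 0.08], "delta_rot": [0, 0, 0], "grip": -1},
    {"dp": [0, 0, 0.2], "delta_rot": [0, 0, 0], "grip": -1},
    {"dp": [0, 0, 0.4], "delta_rot": [0, 0, 0], "grip": -1},
    {"dp": [0, 0, 0.6], "delta_rot": [0, 0, 0], "grip": -1},
    {"dp": [0, 0, 0.75], "delta_rot": [0, 0, 0], "grip": -1},
    {"dp": [0, 0, 0.8], "delta_rot": [0, 0, 0], "grip": -1}
  ],
  "grip_force": 50
}}

```text
time: 13.8
ee_pos: [584.9, 350.7, 325.4]
ee_rot: [-3.123, 0.307, -0.011]
ft_force: [0.8, -0.7, 0.3]
gripper_width: 11.3
grasp_force: 49.0
```

Call:
{"name": "play_rows", "arguments": {
  "moves": [
    {"dp": [0, -0.1, 0], "delta_rot": [0, 0, 0.02], "grip": -1},
    {"dp": [0, -0.25, 0], "delta_rot": [0, 0, 0.05], "grip": -1},
    {"dp": [0, -0.45, 0], "delta_rot": [0, 0, 0.1], "grip": -1},
    {"dp": [0, -0.65, 0], "delta_rot": [0, 0, 0.14], "grip": -1},
    {"dp": [0, -0.85, 0], "delta_rot": [0, 0, 0.15], "grip": -1},
    {"dp": [0, -1, 0], "delta_rot": [0, 0, 0.15], "grip": -1}
  ]
}}

```text
time: 14.4
ee_pos: [583.0, 148.1, 318.3]
ee_rot: [3.14, 0.061, -0.004]
ft_force: [0.0, -0.3, -1.3]
gripper_width: 11.8
grasp_force: 49.0
```

Call:
{"name": "play_rows", "arguments": {
  "moves": [
    {"dp": [0, -0.15, 0], "delta_rot": [0, 0, 0.02], "grip": -1},
    {"dp": [0, -0.35, 0], "delta_rot": [0, 0, 0.05], "grip": -1},
    {"dp": [0, -0.55, 0], "delta_rot": [0, 0, 0.1], "grip": -1},
    {"dp": [0, -0.75, 0], "delta_rot": [0, 0, 0.14], "grip": -1},
    {"dp": [0, -0.95, 0], "delta_rot": [0, 0, 0.151], "grip": -1},
    {"dp": [0, -1, 0], "delta_rot": [0, 0, 0.151], "grip": -1}
  ]
}}

```text
time: 15.0
ee_pos: [583.1, -53.0, 318.5]
ee_rot: [-3.112, -0.428, 0.004]
ft_force: [-0.3, 0.7, -0.4]
gripper_width: 11.8
grasp_force: 49.0
```

Call:
{"name": "play_rows", "arguments": {
  "moves": [
    {"dp": [0, -0.15, 0], "delta_rot": [0, 0, 0], "grip": -1},
    {"dp": [0, -0.35, 0], "delta_rot": [0, 0, 0], "grip": -1},
    {"dp": [0, -0.55, 0], "delta_rot": [0, 0, 0], "grip": -1},
    {"dp": [0.015, -0.75, 0], "delta_rot": [0, 0, 0], "grip": -1},
    {"dp": [0.015, -0.9, 0], "delta_rot": [0, 0, 0], "grip": -1},
    {"dp": [0.015, -1, 0], "delta_rot": [0, 0, 0], "grip": -1},
    {"dp": [0.015, -1, 0], "delta_rot": [0, 0, 0], "grip": -1}
  ]
}}

```text
time: 15.7
ee_pos: [586.5, -251.2, 318.8]
ee_rot: [-3.111, -0.43, 0.002]
ft_force: [0.9, 0.5, -0.5]
gripper_width: 11.3
grasp_force: 49.1
```

Call:
{"name": "play_rows", "arguments": {
  "moves": [
    {"dp": [0, -0.016, -0.1], "delta_rot": [0, 0, 0], "grip": -1},
    {"dp": [0, -0.016, -0.2], "delta_rot": [0, 0, 0], "grip": -1},
    {"dp": [0, -0.016, -0.28], "delta_rot": [0, 0, 0], "grip": -1},
    {"dp": [0, -0.016, -0.3], "delta_rot": [0, 0, 0], "grip": -1},
    {"dp": [0, -0.016, -0.3], "delta_rot": [0, 0, 0], "grip": -1}
  ]
}}

```text
time: 16.2
ee_pos: [586.7, -252.0, 259.0]
ee_rot: [-3.11, -0.435, 0.002]
ft_force: [0.2, 0.4, -0.2]
gripper_width: 11.7
grasp_force: 49.1
```

Run:
```python
from rig import ctrl
from h import *
s=ctrl.read_state();print(s["time"],s["ee_pos"],s["ee_rot"],s["ft_force"],s["gripper_width"])
a=ctrl.get_image("scene");t=ctrl.get_image("top")
A=cv2.resize(a["img"][100:290,90:240,::-1],None,fx=3,fy=3);B=cv2.resize(t["img"][110:235,300:430,::-1],None,fx=3,fy=3)
C=np.zeros((570,800,3),np.uint8);C[:,:450]=A;C[:375,450:800]=B[:,:350];cv2.imwrite("pics/f.png",C)
```

```text
16.2 [ 586.74782781 -251.95747679  259.02093834] [-3.10998463e+00 -4.34754155e-01  2.00893679e-03] [ 0.18340634  0.43042571 -0.19714978] 11.720186008744202
```

View pics/f.png

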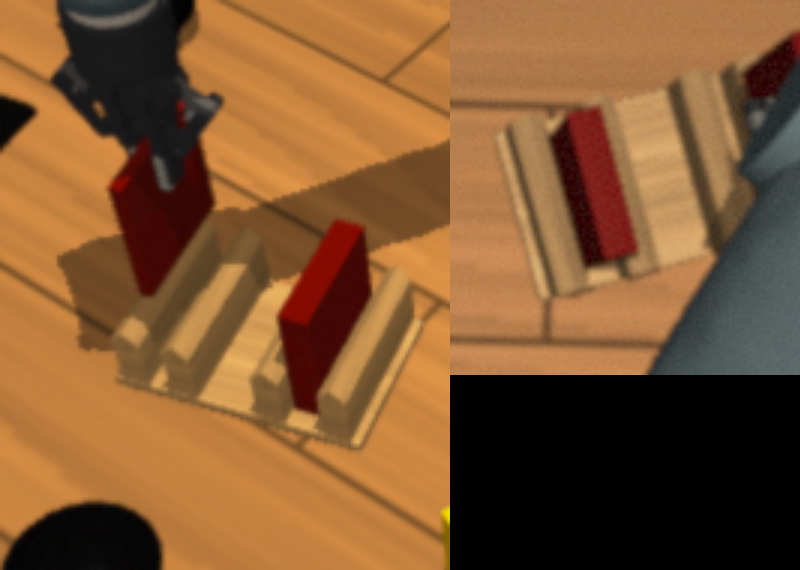

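The thick board stands seated in the wide slot. The thin board's lower corner, at crop (150,295), hangs over the narrow slot. I'll lower it in stages and watch the force.

Call:
{"name": "play_rows", "arguments": {
  "moves": [
    {"dp": [0, 0, -0.08], "delta_rot": [0, 0, 0], "grip": -1},
    {"dp": [0, 0, -0.14], "delta_rot": [0, 0, 0], "grip": -1},
    {"dp": [0, 0, -0.18], "delta_rot": [0, 0, 0], "grip": -1},
    {"dp": [0, 0, -0.21], "delta_rot": [0, 0, 0], "grip": -1},
    {"dp": [0, 0, -0.24], "delta_rot": [0, 0, 0], "grip": -1},
    {"dp": [0, 0, -0.26], "delta_rot": [0, 0, 0], "grip": -1}
  ]
}}

```text
time: 16.9
ee_pos: [586.8, -252.9, 207.3]
ee_rot: [-3.111, -0.433, 0.0]
ft_force: [0.6, 0.7, -0.3]
gripper_width: 11.4
grasp_force: 49.1
```

Call:
{"name": "play_rows", "arguments": {
  "moves": [
    {"dp": [0, 0, -0.02], "delta_rot": [0, 0, 0], "grip": -1},
    {"dp": [0, 0, -0.04], "delta_rot": [0, 0, 0], "grip": -1},
    {"dp": [0, 0, -0.05], "delta_rot": [0, 0, 0], "grip": -1}
  ]
}}

```text
time: 17.2
ee_pos: [586.8, -252.9, 197.6]
ee_rot: [-3.111, -0.434, 0.0]
ft_force: [-0.1, 0.4, -0.8]
gripper_width: 11.5
grasp_force: 49.1
```

Call:
{"name": "play_rows", "arguments": {
  "moves": [
    {"dp": [0, 0, -0.04], "delta_rot": [0, 0, 0], "grip": -1},
    {"dp": [0, 0, -0.08], "delta_rot": [0, 0, 0], "grip": -1},
    {"dp": [0, 0, -0.11], "delta_rot": [0, 0, 0], "grip": -1},
    {"dp": [0, 0, -0.14], "delta_rot": [0, 0, 0], "grip": -1},
    {"dp": [0, 0, -0.155], "delta_rot": [0, 0, 0], "grip": -1},
    {"dp": [0, 0, -0.165], "delta_rot": [0, 0, 0], "grip": -1},
    {"dp": [0, 0, -0.175], "delta_rot": [0, 0, 0], "grip": -1},
    {"dp": [0, 0, -0.175], "delta_rot": [0, 0, 0], "grip": -1}
  ]
}}

```text
time: 18.0
ee_pos: [586.9, -252.9, 162.8]
ee_rot: [-3.111, -0.434, 0.0]
ft_force: [-0.6, 0.0, -0.6]
gripper_width: 11.5
grasp_force: 49.1
```

Call:
{"name": "play_rows", "arguments": {
  "moves": [
    {"dp": [0, 0, -0.006], "delta_rot": [0, 0, 0], "grip": -1},
    {"dp": [0, 0, -0.008], "delta_rot": [0, 0, 0], "grip": -1},
    {"dp": [0, 0, -0.008], "delta_rot": [0, 0, 0], "grip": -1}
  ]
}}

```text
time: 18.3
ee_pos: [587.2, -253.1, 162.2]
ee_rot: [3.111, 0.434, 0.001]
ft_force: [-1.8, 0.6, 3.3]
gripper_width: 11.4
grasp_force: 49.7
```

Call:
{"name": "play_rows", "arguments": {
  "moves": [
    {"dp": [0, 0, 0], "delta_rot": [0, 0, 0], "grip": -0.3},
    {"dp": [0, 0, 0], "delta_rot": [0, 0, 0], "grip": 0.5},
    {"dp": [0, 0, 0], "delta_rot": [0, 0, 0], "grip": 1},
    {"dp": [0, 0, 0], "delta_rot": [0, 0, 0], "grip": 1},
    {"dp": [0, 0, 0], "delta_rot": [0, 0, 0], "grip": 1},
    {"dp": [0, 0, 0], "delta_rot": [0, 0, 0], "grip": 1},
    {"dp": [0, 0, 0.15], "delta_rot": [0, 0, 0], "grip": 1},
    {"dp": [0, 0, 0.4], "delta_rot": [0, 0, 0], "grip": 1},
    {"dp": [0, 0, 0.65], "delta_rot": [0, 0, 0], "grip": 1},
    {"dp": [0, 0, 0.8], "delta_rot": [0, 0, 0], "grip": 1}
  ]
}}

```text
time: 19.3
ee_pos: [587.7, -253.4, 326.4]
ee_rot: [3.107, 0.433, 0.007]
ft_force: [0.7, -0.3, -0.3]
gripper_width: 85.3
grasp_force: 0.0
```

Call:
{"name": "play_rows", "arguments": {
  "moves": [
    {"dp": [-0.5, 0.9, 0.2], "delta_rot": [0, 0, 0], "grip": 1},
    {"dp": [-0.5, 0.9, 0.2], "delta_rot": [0, 0, 0], "grip": 1},
    {"dp": [-0.5, 0.9, 0.2], "delta_rot": [0, 0, 0], "grip": 1},
    {"dp": [-0.5, 0.9, 0.2], "delta_rot": [0, 0, 0], "grip": 1},
    {"dp": [-0.5, 0.9, 0.2], "delta_rot": [0, 0, 0], "grip": 1},
    {"dp": [-0.5, 0.9, 0.2], "delta_rot": [0, 0, 0], "grip": 1},
    {"dp": [-0.5, 0.9, 0.2], "delta_rot": [0, 0, 0], "grip": 1}
  ]
}}

```text
time: 20.0
ee_pos: [487.2, -73.5, 361.2]
ee_rot: [3.111, 0.433, 0.0]
ft_force: [-0.2, -0.3, 0.0]
gripper_width: 85.5
grasp_force: 0.0
```

Run:
```python
from rig import ctrl
from h import *
a=ctrl.get_image("scene");t=ctrl.get_image("top");q=np.load("rack.npy")
for c,n in((a,"s"),(t,"t")):
    k,l,st,ce=cv2.connectedComponentsWithStats(redtop(c["img"],95))
    for i in range(1,k):
        if st[i,4]>40:
            w=back(c,np.argwhere(l==i)[:,::-1],132); m=w.mean(0)
            if abs(m[0]-568)<90 and abs(m[1]+187)<120: print(n,st[i,4],m,cv2.minAreaRect(w[:,:2].astype(np.float32)),"rackframe",T([0,0,-q[2]],[m-[q[0],q[1],0]]))
A=cv2.resize(a["img"][100:290,90:240,::-1],None,fx=3,fy=3);B=cv2.resize(t["img"][110:235,300:430,::-1],None,fx=3,fy=3)
C=np.zeros((570,800,3),np.uint8);C[:,:450]=A;C[:375,450:800]=B[:,:350];cv2.imwrite("pics/g.png",C)
```

```text
s 159 [ 588.31615202 -253.11250687  132.        ] ((586.7717895507812, -253.44020080566406), (109.2417221069336, 11.622782707214355), 15.246238708496094) rackframe [[  1.00381823 -68.58618596 132.        ]]
s 217 [ 575.11833323 -123.18902628  132.        ] ((571.865478515625, -123.93269348144531), (67.43293762207031, 25.890928268432617), 16.117097854614258) rackframe [[ 23.76496034  60.00706284 132.        ]]
t 123 [ 608.64961472 -246.81011796  132.        ] ((608.1226196289062, -246.94798278808594), (60.03031921386719, 9.694391250610352), 15.995999336242676) rackframe [[ 22.28540107 -68.07233461 132.        ]]
```

View pics/g.png

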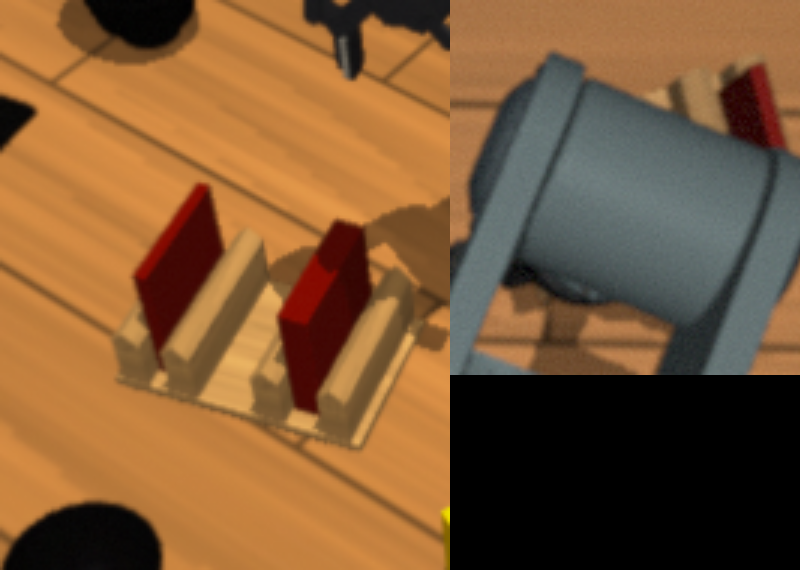

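Both boards stand upright and seated. The thin one measures (1.0, -68.6) mm in the rack frame against a slot centre at (0, -68). The thick one reads y = 60.0 against 61, and the shadow and arm hide only part of its top. The gripper is clear, so I'm handing in.

```bash
python3 -c "
from rig import ctrl
print(ctrl.finish_job())"
```

```text
the job is handed in; nothing more can be done
None
```

Both boards are in place and released: the thin board stands in the narrow slot and the thick board in the wide outer slot, with the middle slot left empty; I handed the job in at about 20 s, but the hand-in gave no pass or fail verdict.

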